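# Take a slide rack off its barbed drip hook and seat it in the staining dish

### The job

The slide rack has drained on the barbed hook of the drip stand. Unhook it gently: raise it, lean it back and ease its eye out over the barb tip, feeling your way so that the thin hook is never forced, and without laying the rack so flat that the slides slip out. Then lower it upright and fully home into the open white staining dish, set it down softly without shoving the dish, let go, and leave the bottles and the timer where they stand.

Things in the scene. Friction and masses are not known exactly. Their poses are not given: they have to be found in the camera images.
- slide_rack: Loose steel slide rack, about 0.3 kg, with seven glass slides fixed in it. Origin: centre of underside; x its thin direction (through the eye), y its long one, z up. Body 52 (x) x 86 (y) x 34 mm high. A 4 mm wire bail in the plane x = 0 rises from its ends and narrows to the eye. It hangs plumb from the hook by the eye, x along the hook within 4 degrees.
- rack_eye (a point): Centre of the rack's eye, (0, 0, 91.75 mm) in the rack's frame, axes as the rack's. The eye is closed by two upright wires at y = +-12 mm and two level cross bars at z = 80 and 103.5 mm (centre lines, all wire 4 mm thick): opening 20 mm wide, 19.5 mm high. Hanging, the upper bar rests on the hook rod, at x = 30 to 34 mm, y = 0 +-1 mm in the stand's frame.
- rack_grip (a point): Where to take the rack's grey grip block above the eye, (0, 0, 151 mm) in the rack's frame: from straight above, fingers closing along the rack's x on 12 mm. The block is 12 (x) x 44 (y) mm, from z = 122 to 162 mm.
- dish: Open white plastic staining dish, loose, 0.7 kg. Origin: centre of underside; x across, y along, z up. Inside 56.5 (x) x 90.5 (y) mm, walls 4 mm, 46 mm high over all, a 10 mm lug on each end. The rack fits in either way round with 2.25 mm play on each side.
- dish_floor (a point): Middle of the dish's inner floor, 5 mm above its underside. Fully home, the rack's origin is here.
- stand: Fixed drip stand. Origin on the worktop under the hook's root; x the way the hook points, z up. Grey foot plate 130 x 60 x 10 mm round y = 96 mm; a 12 mm post at y = 90 (top up to 196 mm) with a boss head holds a level 10 mm cross rod along y, on whose end at y = 0 the steel hook is fixed. It bears at most 10 N of contact.
- hook_root_nominal (a point): NOMINAL root of the hook, (0, 0, 170 mm) in the stand's frame. The hook is set by hand and this does not follow it: the true root lies up to 20 mm in or out along stand x and 1 mm up or down, and the whole hook is turned about stand y through the root by -0.15 (tip low) to +0.12 rad (tip high). Feel or see it. The clamps do not yield to light forces.
- hook_bend_nominal (a point): NOMINAL bend: a 6 mm round rod runs 100 mm straight out from the root to here, then rises at 48 degrees to the rod as a straight 32 mm shank. Like the root, not the true place. The eye's lower bar touches the rod from beneath when raised; slid outward along the rod, centred on it and square to it, the eye's upper bar meets the shank when its centre is 104 mm from the root.
- barb_tip_nominal (a point): NOMINAL shank tip; from it a 4 mm, 13 mm long barb points back to the post. Centre line (mm out, mm up from the root, rod level): bend 100,0; tip 121.4,23.8; barb end 108.5,25.4. The eye passes only if its top leans to the post, bottom outward, some 38 degrees from square to the rod: eye centre via 103.5,9 and 111.7,20.2 to 118.9,26.8 and 125,36, with 1.7 mm to spare.
- amber_bottle: Bystander: small brown bottle, 48 mm wide, 95 mm high; origin at the centre of its underside.
- bench_timer: Bystander: flat timer with three keys, 62 x 62 x 16 mm; origin at the centre of its underside.
- rinse_bottle: Bystander: white squeeze bottle with a bent spout, 68 x 96 x 186 mm; origin at the centre of its underside.
Not all that is in view belongs to the job. What is shaped like the slide_rack but green is not meant.

How it is judged:
On the way:
1. the rack is held in the gripper with its eye wholly off the hook (out beyond the barb tip, or already lowered below the hook towards the dish), nothing of it touching the stand ((x of rack_eye in the frame of stand above 0.165 m or height (world z) of rack_eye below 0.13 m) and contact force between the fingers and slide_rack above 2 N and contact force between slide_rack and stand below 0.3 N), for 0.2 s.
At the end, for the whole second after the job is handed in: the rack stands upright in the dish, fully home on its floor (within 3 mm of the floor, 6 mm of the dish's middle, 3.4 degrees of upright), lined up with the dish either way round, at rest and released; the dish stands flat (z of slide_rack in the frame of dish below 0.008 m and horizontal distance between slide_rack and dish below 0.006 m and angle between slide_rack's own z axis and vertical below 0.06 rad and angle between the x axis of slide_rack and the x axis of dish, either way round below 0.12 rad and angle between dish's own z axis and vertical below 0.03 rad and linear speed of slide_rack below 0.01 m/s and contact force between the fingers and slide_rack below 0.1 N); the robot touches nothing.
It fails at once if the hook or its stand takes more than 10 N from the rack or from the robot (contact force between any of slide_rack, the fingers, the arm and stand above 10 N).
It fails at once if the rack is dropped or pressed on to the dish with more than 30 N (contact force between slide_rack and dish above 30 N).
It fails at once if the dish is shoved more than 15 mm (distance of dish from where it was at the start of the episode above 0.015 m).
It fails at once if the rack is laid over by more than 65 degrees, so that slides would slip out (angle between slide_rack's own z axis and vertical above 1.13 rad).
It fails at once if a bystander (amber bottle, timer, rinse bottle) is shifted more than 10 mm (distance of any of amber_bottle, bench_timer, rinse_bottle from where it was at the start of the episode above 0.01 m).
It also fails if it takes over 72 s, if anything falls off the work surface, if the arm or the gripper's body presses on something with over 40 N, if the wrist force passes 120 N, or if a joint passes its speed limit or range.

### The arm

A 6-joint arm with a two-finger parallel gripper is mounted at the origin on a cart in front of the work surface, level with it; the furniture and walls round the work are solid. World frame = base frame: x ahead of the robot, y to its left, z up, the work surface at z = 0. Lengths are in m, angles in rad, forces in N, time in s.
With the tool pointing down it reaches from about 0.25 to 0.725 m from the base axis. Payload 9.7 kg.
Tool frame: the origin (TCP) lies at the very end of the fingers, on their centre line; the grasp point (between the pads) lies 19 mm behind it (env.hold_point_z is the distance from the TCP to the grasp point, in m); z points along the fingers, y is the line along which they close (so a half turn about z gives the same grasp; the last joint's range is limited). The gripper opens to 85 mm and grips with 20 to 120 N. Pads are 22 mm wide; open, the fingers measure 114 mm over their backs; the gripper's body (76 mm by 85 mm) begins 54 mm behind the grasp point. The pads swing forward as they close: fully open they stand 13 mm farther back than shut.
Start: joints at [1.125, 0.087, 0.176, 1.66, 0, 1.571], TCP at [0.237, 0.496, 0.231] pointing down, gripper open.
Joint ranges: [-3.13, 3.13], [-0.85, 1.81], [-1.15, 1.24], [-2.2, 2.28], [-1.44, 1.52], [-3.14, 3.14]. Speed limits (rad/s): [2.22, 2.22, 2.57, 3.14, 3.14, 3.14].

### API

Orientations are given as a unit quaternion [w, x, y, z].
In Python, from workcell import env, jaws, kin, get_obs, eyes gives the robot as it stands. Calls block until the motion is done:
- env.goto(position, orientation): joint-space move of the TCP to a pose.
- env.movel(position, feed=0.15, rotation=None, guard=None): straight line of the TCP; rotation=None keeps the orientation; feed is the mean speed in m/s. With guard (N) it stops when the force on the tool has changed by that much, and returns True; else False.
- env.goto_joints(angles): joint-space move.
- jaws.gripper_to(opening, strength=None): opening from 0.0 (shut) to 1.0 (fully open); strength is the grip in N (None keeps the last); returns when the fingers have stopped.
- env.dwell(seconds).
- kin.ik(position, orientation): joint angles nearest the present ones, or None.
- get_obs(): the state.
- eyes.read_camera(name): name is "scene" or "side" or "wrist"; returns (picture, depth): 420x560x3 uint8, red, green, blue; 420x560 float32, m along the optical axis (not along the pixel's ray), 0 where there is no reading.
- eyes.camera_params(name): a dict with "camera_matrix" (3x3 intrinsics, pixels), "origin" and "attitude" of the camera in the world; the wrist camera has in their place "hand_eye" (4x4, takes a point from camera to tool coordinates, whose origin is the TCP and whose axes are the flange's). Camera axes: x right, y down, z forward; pixel columns grow to the right and rows downward; lengths in m; the calibration is good to about 2 mm. A picture is of the moment at which its call begins: read the wrist's pose just before it. camera_params takes no time and is no camera call.
A pose or a line that the arm cannot do raises env.MotionError and nothing moves.
- env.close_job(): hands the job in; it is judged then, once.
The state is a dict: "t": time; "joints": joint angles; "joint_velocities": joint speeds; "joint_efforts": joint torques, N m; "position": TCP position; "eef_rot": TCP orientation; "ft_force": force on the tool from outside, world axes, zero at the start; "wrist_torque": the same for the moment, N m; "width": opening from 0.0 (shut) to 1.0 (fully open); "finger_force": force on a finger pad.
Only numpy, scipy, OpenCV 4.12 (cv2) and the standard library are available. Lean on these libraries where they do the work, as an engineer would, in place of code of your own. Each camera call takes 0.05 s, during which the arm holds its last target. There are 200 camera calls.

## Working session

There is one attempt and no reset: what is moved stays moved. The work goes in short steps, each a Python script; the robot and the scene stay as the last script left them, time stands still between calls to the robot, and variables do not carry over. Pictures are saved under pics/ and viewed, at most 10 in all, crops included, and the job is handed in when it is done.

```bash
ls; mkdir -p pics; python3 - <<'E'
from workcell import env,jaws,kin,get_obs,eyes
import cv2,numpy as np
o=get_obs();print(o)
for n in ["scene","side"]:
    p=eyes.camera_params(n);print(n,p)
    im,d=eyes.read_camera(n);cv2.imwrite(f"pics/{n}0.png",im[:,:,::-1]);np.savez(f"pics/{n}0.npz",im=im,d=d)
print(eyes.camera_params("wrist"),env.hold_point_z)
E
```

```text
pics
{'t': 0.0, 'joints': array([1.12499435e+00, 8.74633766e-02, 1.75101908e-01, 1.65979361e+00,
       1.06262514e-05, 1.57076867e+00]), 'joint_velocities': array([ 0.00159124, -0.00045577,  0.00173544,  0.00074649, -0.00056812,
        0.00027559]), 'joint_efforts': array([-1.79231436e-03, -5.20399511e+01,  4.64798033e+01,  1.66562176e-02,
       -1.63733739e-04,  2.12645961e-05]), 'position': array([0.23704474, 0.49603283, 0.23056472]), 'eef_rot': array([-1.55374012e-04,  2.21046235e-01,  9.75263093e-01, -6.61393900e-04]), 'ft_force': array([0.71744688, 0.11889213, 0.6914073 ]), 'wrist_torque': array([ 0.04013827,  0.00413009, -0.00815568]), 'finger_force': 0.0, 'width': 0.9999246821888026}
scene {'camera_matrix': array([[480.65109643,   0.        , 279.97435628],
       [  0.        , 480.65109643, 206.7463316 ],
       [  0.        ,   0.        ,   1.        ]]), 'origin': array([-0.02293679, -0.28400579,  0.68951262]), 'attitude': array([-0.37663715,  0.76160011, -0.47178749,  0.23564017])}
side {'camera_matrix': array([[535.67905202,   0.        , 277.26396653],
       [  0.        , 535.67905202, 218.80261402],
       [  0.        ,   0.        ,   1.        ]]), 'origin': array([0.67246237, 1.00652609, 0.58720274]), 'attitude': array([-0.02015879,  0.01679214,  0.83939857, -0.54288276])}
{'camera_matrix': array([[362.06297767,   0.        , 280.21136175],
       [  0.        , 362.06297767, 204.15946435],
       [  0.        ,   0.        ,   1.        ]]), 'hand_eye': array([[ 1.56008681e-04, -9.56306240e-01, -2.92366809e-01,
         7.38113883e-02],
       [ 9.99999660e-01,  3.86038304e-04, -7.29091692e-04,
         2.58610834e-04],
       [ 8.10099721e-04, -2.92366595e-01,  9.56305975e-01,
        -1.40996598e-01],
       [ 0.00000000e+00,  0.00000000e+00,  0.00000000e+00,
         1.00000000e+00]])} 0.0187
```

View pics/scene0.png

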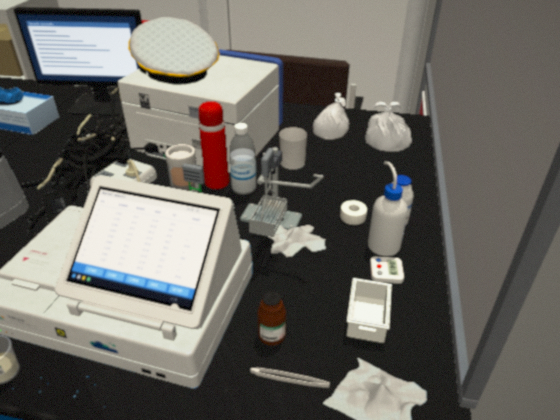

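View pics/side0.png

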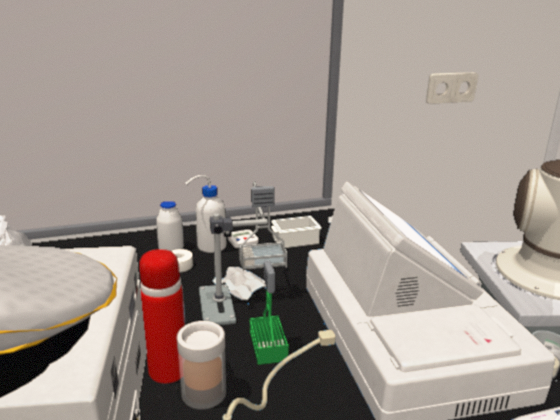

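The scene view shows the rack at about (268,210), its grip block near (270,165), the hook tip near (320,180), the dish at (370,310), the amber bottle at (271,318) and the timer at (387,268). In the side view the rack is at (263,250) with its grip at (263,195), and the post is at (218,260).

```bash
cat > h.py <<'E'
import numpy as np,cv2
from scipy.spatial.transform import Rotation as R
from workcell import env,jaws,kin,get_obs,eyes
def q2R(q): return R.from_quat([q[1],q[2],q[3],q[0]])
def R2q(r): x=r.as_quat(); return np.array([x[3],x[0],x[1],x[2]])
def pose(n,o=None):
    p=eyes.camera_params(n);K=p["camera_matrix"]
    if n!="wrist": return K,q2R(p["attitude"]).as_matrix(),np.array(p["origin"])
    o=o or get_obs();T=p["hand_eye"];r=q2R(o["eef_rot"]).as_matrix()
    return K,r@T[:3,:3],r@T[:3,3]+o["position"]
def ray(P,u,v):
    K,r,o=P;d=r@np.linalg.solve(K,[u,v,1.]);return o,d
def plane(P,u,v,z):
    o,d=ray(P,u,v);return o+d*(z-o[2])/d[2]
def cloud(P,D):
    K,r,o=P;v,u=np.indices(D.shape)
    c=np.stack([(u-K[0,2])/K[0,0]*D,(v-K[1,2])/K[1,1]*D,D],-1)
    w=c@r.T+o;w[D<=0]=np.nan;return w
def proj(P,X):
    K,r,o=P;c=(np.asarray(X)-o)@r;p=c@K.T;return p[...,:2]/p[...,2:]
def tri(obs):
    A=np.zeros((3,3));b=np.zeros(3)
    for P,u,v in obs:
        o,d=ray(P,u,v);d=d/np.linalg.norm(d);M=np.eye(3)-np.outer(d,d);A+=M;b+=M@o
    return np.linalg.solve(A,b)
E
python3 - <<'E'
from h import *
a=np.load("pics/scene0.npz");b=np.load("pics/side0.npz")
ca=a["im"][130:260,220:350,::-1];cb=b["im"][170:350,180:310,::-1]
A=cv2.resize(ca,None,fx=3.3,fy=3.3,interpolation=cv2.INTER_CUBIC);B=cv2.resize(cb,None,fx=2.8,fy=2.8,interpolation=cv2.INTER_CUBIC)
c=np.zeros((520,800,3),np.uint8);c[:A.shape[0],:A.shape[1]]=A;c[:B.shape[0],432:432+B.shape[1]]=B[:,:368]
cv2.imwrite("pics/crop1.png",c)
for n,z,px in [("scene",a,[(270,165),(268,215),(320,180),(300,183),(370,305),(271,300),(387,268),(388,215),(262,210)]),("side",b,[(263,195),(263,260),(218,260),(210,190),(215,305),(295,232),(268,345)])]:
    w=cloud(pose(n),z["d"])
    for u,v in px: print(n,u,v,w[v,u].round(3))
E
```

```text
scene 270 165 [0.649 0.068 0.21 ]
scene 268 215 [0.651 0.074 0.089]
scene 320 180 [0.933 0.073 0.003]
scene 300 183 [0.901 0.114 0.001]
scene 370 305 [ 0.588 -0.17   0.007]
scene 271 300 [ 0.448 -0.037  0.094]
scene 387 268 [ 0.689 -0.172  0.015]
scene 388 215 [ 0.733 -0.148  0.109]
scene 262 210 [0.615 0.068 0.128]
side 263 195 [0.647 0.076 0.217]
side 263 260 [0.647 0.097 0.091]
side 218 260 [0.732 0.109 0.099]
side 210 190 [ 0.76  -0.123  0.151]
side 215 305 [0.74  0.126 0.009]
side 295 232 [ 0.564 -0.138  0.038]
side 268 345 [0.643 0.278 0.028]
```

View pics/crop1.png

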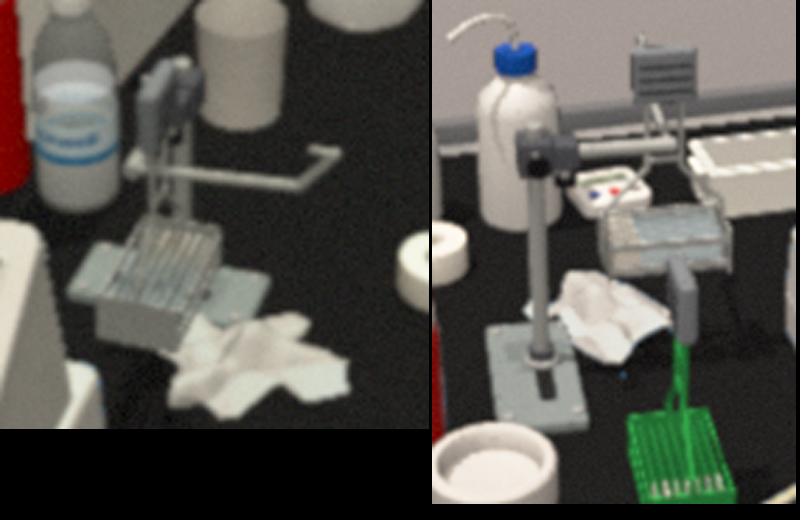

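The crop shows the hook side-on. In scene pixels the root is at about (259,180), the bend at (310,186), the tip at (323,176) and the barb end at (314,175). The hook points towards world -y, and the cross rod runs along +x to the post. Next I'll measure the plan geometry and check whether a wrist viewpoint is reachable.

```bash
python3 - <<'E'
from h import *
from scipy.spatial import cKDTree
W={};IM={}
for n in["scene","side"]:
    z=np.load(f"pics/{n}0.npz");W[n]=cloud(pose(n),z["d"]);IM[n]=z["im"]
A=np.concatenate([W[n].reshape(-1,3) for n in W]);A=A[np.isfinite(A).all(1)]
def box(c,x,y,z):return c[(c[:,0]>x[0])&(c[:,0]<x[1])&(c[:,1]>y[0])&(c[:,1]<y[1])&(c[:,2]>z[0])&(c[:,2]<z[1])]
g=np.arange(0.1,0.8,0.1)
for yy in np.arange(-0.3,0.5,0.1):
    print(round(yy,1),[round(float(np.percentile(q[:,2],99.5)),2) if len(q:=box(A,(x,x+.1),(yy,yy+.1),(-.1,.6)))>20 else None for x in g])
for n in W:
    c=W[n].reshape(-1,3);c=c[np.isfinite(c).all(1)]
    # post
    q=box(c,(.70,.77),(.07,.13),(.04,.13));print(n,"post",len(q),np.median(q,0).round(4),q.std(0).round(4))
    # plate top
    q=box(c,(.66,.82),(.0,.2),(.006,.016));
    if len(q)>30:
        r=cv2.minAreaRect((q[:,:2]*1000).astype(np.float32));print("plate",len(q),r)
    q=box(c,(.61,.69),(.02,.13),(.19,.26));print("block",len(q),q.min(0).round(3),q.max(0).round(3),np.median(q,0).round(3))
    q=box(c,(.45,.7),(-.24,-.1),(.036,.056));r=cv2.minAreaRect((q[:,:2]*1000).astype(np.float32));print("dish",len(q),r,np.median(q[:,2]))
def look(T,dist,p,yaw=0):
    z=np.array([np.cos(p)*np.cos(yaw),np.cos(p)*np.sin(yaw),-np.sin(p)]);x=np.array([np.sin(p)*np.cos(yaw),np.sin(p)*np.sin(yaw),np.cos(p)])
    r=np.stack([x,np.cross(z,x),z],1);he=eyes.camera_params("wrist")["hand_eye"]
    C=T-dist*(r@he[:3,2]);return C-r@he[:3,3],R2q(R.from_matrix(r)),C
for p in(0,20,30,45,60):
  for dist in(.24,.28,.32):
    t,q,C=look(np.array([.65,.04,.19]),dist,np.radians(p));j=kin.ik(t,q);print(p,dist,t.round(3),C.round(3),None if j is None else np.round(j,2))
E
```

```text
-0.3 [None, None, 0.02, 0.04, 0.05, 0.53, 0.54]
-0.2 [0.0, None, 0.01, 0.01, 0.05, 0.05, 0.19]
-0.1 [0.2, 0.0, 0.01, 0.1, 0.0, 0.21, 0.01]
0.0 [0.2, 0.1, 0.18, 0.24, 0.2, 0.24, 0.19]
0.1 [0.0, 0.12, 0.19, 0.24, 0.18, 0.17, 0.19]
0.2 [0.06, 0.13, 0.2, 0.24, 0.1, 0.16, 0.22]
0.3 [0.06, 0.11, 0.11, 0.11, 0.1, 0.01, 0.22]
0.4 [None, 0.11, 0.11, 0.11, 0.06, 0.08, 0.08]
scene post 78 [0.7311 0.1005 0.1019] [0.0018 0.003  0.0162]
plate 937 ((730.1669311523438, 88.26934814453125), (194.78634643554688, 108.1214828491211), 75.20758819580078)
block 274 [0.625 0.065 0.19 ] [0.669 0.08  0.237] [0.636 0.069 0.223]
dish 848 ((558.34326171875, -173.22483825683594), (113.35514068603516, 70.47954559326172), 13.795620918273926) 0.04507449760489096
side post 255 [0.7331 0.107  0.0847] [0.0034 0.002  0.0259]
plate 1524 ((719.3002319335938, 91.45147705078125), (182.26683044433594, 114.40455627441406), 89.2996597290039)
block 489 [0.626 0.071 0.19 ] [0.669 0.086 0.236] [0.647 0.079 0.217]
dish 432 ((560.1236572265625, -172.5125732421875), (115.94685363769531, 75.64019012451172), 12.35876750946045) 0.042894
[... 299 characters left out ...]
 [0.394 0.04  0.383] None
30 0.24 [0.572 0.04  0.231] [0.486 0.04  0.366] None
30 0.28 [0.544 0.04  0.26 ] [0.459 0.04  0.395] None
30 0.32 [0.517 0.04  0.29 ] [0.432 0.04  0.424] None
45 0.24 [0.585 0.04  0.25 ] [0.537 0.04  0.402] [ 0.1  -0.59 -0.57  0.81 -0.07 -3.07]
45 0.28 [0.566 0.04  0.285] [0.519 0.04  0.437] [ 0.11 -0.63 -0.53  0.89 -0.08 -3.06]
45 0.32 [0.547 0.04  0.321] [0.5   0.04  0.473] [ 0.12 -0.66 -0.47  0.98 -0.08 -3.06]
60 0.24 [0.603 0.04  0.265] [0.596 0.04  0.424] [ 0.09 -0.3  -0.22  1.13 -0.04 -3.07]
60 0.28 [0.594 0.04  0.304] [0.587 0.04  0.463] [ 0.09 -0.31 -0.15  1.2  -0.04 -3.06]
60 0.32 [0.585 0.04  0.343] [0.578 0.04  0.502] [ 0.09 -0.3  -0.07  1.28 -0.05 -3.06]
```

```bash
cat >> h.py <<'E'
def look(T,dist,p,yaw=0):
    z=np.array([np.cos(p)*np.cos(yaw),np.cos(p)*np.sin(yaw),-np.sin(p)]);x=np.array([np.sin(p)*np.cos(yaw),np.sin(p)*np.sin(yaw),np.cos(p)])
    r=np.stack([x,np.cross(z,x),z],1);he=eyes.camera_params("wrist")["hand_eye"]
    C=np.array(T)-dist*(r@he[:3,2]);return C-r@he[:3,3],R2q(R.from_matrix(r)),C
def snap(tag):
    o=get_obs();P=pose("wrist",o);im,d=eyes.read_camera("wrist")
    cv2.imwrite(f"pics/{tag}.png",im[:,:,::-1]);np.savez(f"pics/{tag}.npz",im=im,d=d,K=P[0],r=P[1],o=P[2]);return P,im,d
E
python3 - <<'E'
from h import *
o=get_obs();p=o["position"].copy();p[2]=.42;env.movel(p,feed=.25)
t,q,C=look([.65,.04,.19],.30,np.radians(45));env.goto(t,q);print(get_obs()["t"])
env.dwell(.3);P,im,d=snap("w1");print(get_obs()["position"],get_obs()["t"],get_obs()["ft_force"])
E
```

```text
4.925
[0.55667688 0.04007329 0.30299498] 5.275 [ 0.23270558 -0.17836762  0.24862505]
```

View pics/w1.png

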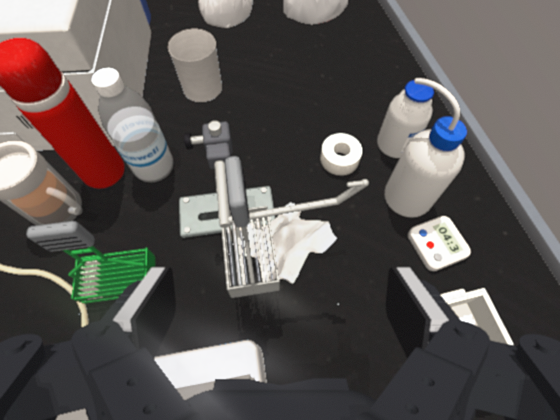

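The wrist view shows the grip block at about (236,185), the rod running from about (245,215) to the bend at (337,203), the tip at (367,183), the foot plate at (225,210), the timer at (438,243) and the dish corner at (480,310). I'll zoom in on the hook.

```bash
python3 - <<'E'
from h import *
a=np.load("pics/w1.npz");c=a["im"][110:260,175:375,::-1]
cv2.imwrite("pics/crop2.png",cv2.resize(c,None,fx=4,fy=4,interpolation=cv2.INTER_CUBIC))
E
```

```text
(no output)
```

View pics/crop2.png

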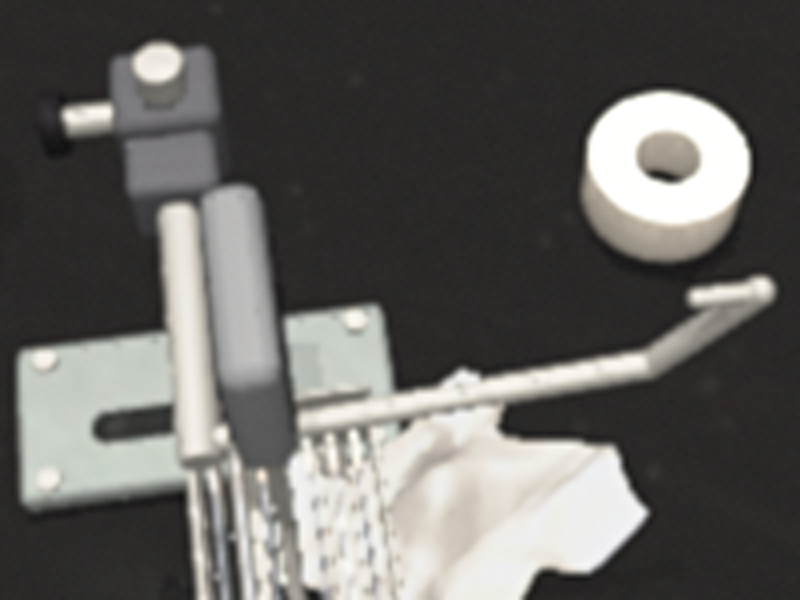

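Readings from the crop, in full wrist-image pixels:

| Feature | Pixel |
|---|---|
| Rod start | (252.5,214.5) |
| Bend | (337.5,201.5) |
| Tip | (365.5,182) |
| Barb end | (347.5,184) |
| Block top centre | (235,182) |

I'll triangulate these with the scene view.

```bash
python3 - <<'E'
from h import *
a=np.load("pics/w1.npz");Pw=(a["K"],a["r"],a["o"]);Ps=pose("scene");Pd=pose("side")
f=lambda x,y:(175+x/4,110+y/4)
X={}
for n,s,w in[("bend",(298,186),(650,366)),("tip",(340,153),(764,288)),("barb",(312,149),(690,297))]:
    X[n]=tri([(Ps,220+s[0]/3.3,130+s[1]/3.3),(Pw,*f(*w))])
    e=[proj(Ps,X[n])-np.array([220+s[0]/3.3,130+s[1]/3.3]),proj(Pw,X[n])-np.array(f(*w))];print(n,X[n].round(4),np.round(e,2).tolist())
h=X["tip"]-X["bend"];print("shank",np.linalg.norm(h),np.degrees(np.arctan2(h[2],np.hypot(*h[:2]))),"dir",np.degrees(np.arctan2(h[1],h[0])))
c=[plane(Pw,*f(*p),.01) for p in[(18,352),(380,305),(35,510)]];print(np.round(c,4));e=c[1]-c[0];print("plate",np.linalg.norm(e),np.linalg.norm(c[2]-c[0]),np.degrees(np.arctan2(e[1],e[0])))
yaw=np.arctan2(e[1],e[0]);
ex=np.array([np.cos(yaw),np.sin(yaw),0]);ey=np.array([-ex[1],ex[0],0])
O=(c[0]+c[1])/2-126*1e-3*ey;O[2]=0;print("stand O",O)
# points on hook plane y=0
for n,w in[("rod310",(310,418)),("rod450",(450,399)),("bend",(650,366)),("tip",(764,288)),("barb",(690,297))]:
    o,d=ray(Pw,*f(*w));t=-((o-O)@ey)/(d@ey);p=o+t*d;print("W",n,((p-O)@ex).round(4),p[2].round(4))
for n,s in[("rod200",(200,174)),("rod250",(250,180)),("bend",(298,186)),("tip",(340,153)),("barb",(312,149))]:
    o,d=ray(Ps,220+s[0]/3.3,130+s[1]/3.3);t=-((o-O)@ey)/(d@ey);p=o+t*d;print("S",n,((p-O)@ex).round(4),p[2].round(4))
# block
for zz in(.231,.2335,.236):
    b=[plane(Pw,*f(*p),zz) for p in[(204,192),(258,188),(225,385),(275,380)]];print(zz,np.mean(b,0).round(4),[np.linalg.norm(b[0]-b[1]).round(4),np.linalg.norm(b[0]-b[2]).round(4)],"stand xy",[(( np.mean(b,0)-O)@ex).round(4),((np.mean(b,0)-O)@ey).round(4)])
E
```

```text
bend [ 0.659  -0.0103  0.1797] [[-0.39, 0.22], [0.65, -0.7]]
tip [ 0.6648 -0.0311  0.204 ] [[-0.79, 0.57], [1.4, -1.7]]
barb [ 0.6624 -0.0157  0.2037] [[-0.64, 0.43], [1.14, -1.33]]
shank 0.032461222005834796 48.308007704741726 dir -74.3929296984855
[[0.7558 0.1811 0.01  ]
 [0.7751 0.0543 0.01  ]
 [0.6959 0.1676 0.01  ]]
plate 0.12828862668846058 0.061400891377932997 -81.34730210177993
stand O [0.64084907 0.09873898 0.        ]
W rod310 0.0357 0.1787
W rod450 0.0659 0.1787
W bend 0.1093 0.1816
W tip 0.1286 0.2088
W barb 0.1135 0.2091
S rod200 0.054 0.1774
S rod250 0.0836 0.1796
S bend 0.1116 0.1815
S tip 0.1342 0.2083
S barb 0.1184 0.2077
0.231 [0.6476 0.0726 0.231 ] [np.float64(0.0101), np.float64(0.0415)] stand xy [np.float64(0.0268), np.float64(0.0028)]
0.2335 [0.6461 0.0723 0.2335] [np.float64(0.01), np.float64(0.041)] stand xy [np.float64(0.0269), np.float64(0.0012)]
0.236 [0.6445 0.0719 0.236 ] [np.float64(0.0099), np.float64(0.0405)] stand xy [np.float64(0.0271), np.float64(-0.0004)]
```

```bash
python3 - <<'E'
from h import *
ok=None
for yw in(0,-.2,-.4,.3,.6):
    t,q,C=look([.56,-.173,.046],.30,np.radians(80),yw);j=kin.ik(t,q)
    print(yw,t.round(3),None if j is None else np.round(j,2))
    if j is not None and ok is None and abs(j[5])<3.1: ok=(t,q)
env.goto(*ok);env.dwell(.2);P,im,d=snap("w2");print(get_obs()["t"])
w=cloud(P,d).reshape(-1,3);f=im.reshape(-1,3).astype(int)
m=np.isfinite(w).all(1)&(abs(w[:,0]-.56)<.1)&(abs(w[:,1]+.173)<.09)&(w[:,2]>.040)&(w[:,2]<.054)
print(m.sum(),np.median(w[m],0));
p=w[m];c=np.median(p,0)
print(cv2.minAreaRect((p[:,:2]*1000).astype(np.float32)),np.percentile(p[:,2],[5,50,95]))
# image based outline: bright mask contour intersected with rim plane
mask=((f.min(1)>150)&(m|False)).reshape(420,560).astype(np.uint8)*255
k=max(cv2.findContours(cv2.morphologyEx(mask,cv2.MORPH_CLOSE,np.ones((5,5))),cv2.RETR_EXTERNAL,cv2.CHAIN_APPROX_NONE)[0],key=cv2.contourArea)[:,0]
pp=np.array([plane(P,u,v,.046) for u,v in k]);r=cv2.minAreaRect((pp[:,:2]*1000).astype(np.float32));print("outline",r)
E
```

```text
0 [ 0.548 -0.173  0.192] [-0.33 -0.04 -0.04  1.4   0.06  2.81]
-0.2 [ 0.548 -0.17   0.192] [-0.31 -0.04 -0.05  1.4   0.02  3.03]
-0.4 [ 0.549 -0.168  0.192] [-0.29 -0.04 -0.05  1.4  -0.02 -3.03]
0.3 [ 0.549 -0.176  0.192] [-0.36 -0.01 -0.01  1.43  0.11  2.49]
0.6 [ 0.55  -0.179  0.192] [-0.39  0.04  0.04  1.47  0.15  2.16]
10.35
3179 [ 0.56417875 -0.1736306   0.04332929]
((560.8673095703125, -173.44754028320312), (104.67680358886719, 70.55303955078125), 13.850639343261719) [0.04119634 0.04332929 0.04518212]
outline ((561.5606079101562, -173.36541748046875), (102.72264099121094, 69.26152801513672), 13.784750938415527)
```

View pics/w2.png

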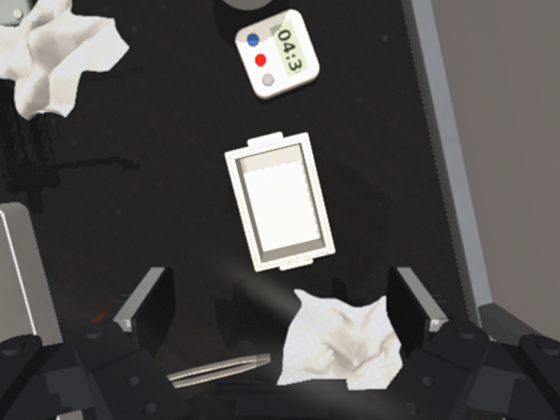

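The dish is clear in this view. Its outer rim corners are at about (225,155), (306,133), (335,250) and (256,271), and it is open and empty. I'll take one view with the camera turned 180° to cancel hand-eye bias, then move above the grip.

```bash
cat > dish.py <<'E'
from h import *
def dish(P,im,c0=(.561,-.173)):
    g=im.min(2);m=(g>120).astype(np.uint8)*255
    m=cv2.morphologyEx(m,cv2.MORPH_CLOSE,np.ones((7,7)))
    k=[c for c in cv2.findContours(m,cv2.RETR_EXTERNAL,cv2.CHAIN_APPROX_NONE)[0] if cv2.pointPolygonTest(c,tuple(map(float,proj(P,[*c0,.046]))),False)>0][0]
    mm=cv2.drawContours(np.zeros_like(m),[k],-1,255,-1)
    mm=cv2.morphologyEx(mm,cv2.MORPH_OPEN,cv2.getStructuringElement(cv2.MORPH_ELLIPSE,(55,55)))
    k=max(cv2.findContours(mm,cv2.RETR_EXTERNAL,cv2.CHAIN_APPROX_NONE)[0],key=cv2.contourArea)[:,0]
    pp=np.array([plane(P,u,v,.046) for u,v in k]);return cv2.minAreaRect((pp[:,:2]*1000).astype(np.float32))
E
python3 - <<'E'
from dish import *
a=np.load("pics/w2.npz");print(dish((a["K"],a["r"],a["o"]),a["im"]))
t,q,C=look([.56,-.173,.046],.30,np.radians(80),np.pi);j=kin.ik(t,q)
if j is None: t,q,C=look([.56,-.173,.046],.30,np.radians(88),np.pi);j=kin.ik(t,q)
print(j,t)
env.goto(t,q);env.dwell(.2);P,im,d=snap("w3");print(get_obs()["t"],dish(P,im))
yaw=np.radians(-81.35);ex=np.array([np.cos(yaw),np.sin(yaw),0]);z=np.array([0,0,-1.])
r=np.stack([np.cross(-ex,z),-ex,z],1);q=R2q(R.from_matrix(r));print(r.round(2),kin.ik([.6465,.0725,.33],q))
b=[]
a=np.load("pics/w1.npz");Pw=(a["K"],a["r"],a["o"])
b=[plane(Pw,175+x/4,110+y/4,.234) for x,y in[(204,192),(258,188),(225,385),(275,380)]]
e=b[0]+b[1]-b[2]-b[3];print("rack y dir",np.degrees(np.arctan2(e[1],e[0])))
E
```

```text
((562.5989990234375, -172.86996459960938), (112.78546142578125, 70.0441665649414), 13.788309097290039)
[-0.27162776  0.37557906  0.42979285  1.79326618 -0.04660666 -0.26769686] [ 0.57283853 -0.1733255   0.19204394]
13.2 ((560.2551879882812, -173.3636474609375), (112.62612915039062, 70.36932373046875), 14.153111457824707)
[[-0.99 -0.15  0.  ]
 [-0.15  0.99  0.  ]
 [-0.   -0.   -1.  ]] [ 0.11167572  0.44006796  0.80574392  1.93647229  0.         -0.03929526]
rack y dir 8.135405395896402
```

```bash
cat >> h.py <<'E'
YAW=np.radians(-81.35);EX=np.array([np.cos(YAW),np.sin(YAW),0]);EZ=np.array([0,0,1.]);EY=np.cross(EZ,EX)
def ori(phi,dyaw=0):  # rack z leaned phi toward -EX; tool z = -rack z, tool y=-rack x
    r=R.from_rotvec(dyaw*EZ)*R.from_rotvec(-phi*EY)*R.from_matrix(np.stack([np.cross(-EX,-EZ),-EX,-EZ],1));return R2q(r)
def F(n=1):
    f=[]
    for _ in range(4): f.append(get_obs()["ft_force"]);env.dwell(.03)
    return np.mean(f,0).round(2)
E
python3 - <<'E'
from h import *
o=get_obs();p=o["position"].copy();p[2]=.33;env.movel(p,feed=.25)
jaws.gripper_to(.55,70);env.goto([.6465,.0727,.33],ori(0));env.dwell(.2);print(F())
g=env.movel([.6465,.0727,.207],feed=.08,guard=4);print(g,F(),get_obs()["position"])
if not g:
    jaws.gripper_to(0.0,70);o=get_obs();print(o["width"]*85,o["finger_force"],o["position"],F(),o["t"])
E
```

```text
[ 0.19 -0.32  0.23]
False [-0.25 -0.18  0.06] [0.64664234 0.07271113 0.20735032]
10.872236567322407 69.21905636787415 [0.64657413 0.07276036 0.20720233] [0.39 0.29 1.58] 17.9667
```

```bash
python3 - <<'E'
from h import *
p=get_obs()["position"].copy();print(p)
for dz in(.001,.002,.003,.004):
    g=env.movel(p+[0,0,dz],feed=.02,guard=6);print(dz,g,F(),(get_obs()["position"]-p).round(4)[2])
    if g:break
else:
    env.dwell(.2);g=env.movel(p+[0,0,.018],feed=.006,guard=2);o=get_obs();print(g,o["position"],F(),o["position"][2]-p[2],o["t"])
    env.movel(o["position"]-[0,0,.0065],feed=.03);print(F(),get_obs()["position"],get_obs()["t"])
E
```

```text
[0.64654351 0.07275995 0.2071752 ]
0.001 False [ 0.51  0.12 -2.62] 0.0006
0.002 False [-0.16 -0.39 -3.58] 0.002
0.003 False [ 0.2   0.16 -3.77] 0.003
0.004 False [-0.17  0.19 -3.6 ] 0.004
True [0.64626916 0.07274449 0.22087045] [-0.25 -0.59 -3.74] 0.013695255762596475 21.45
[-0.05  0.02 -3.07] [0.64625057 0.07273219 0.21435768] 22.0583
```

```bash
cat >> h.py <<'E'
def feel(d,dist,feed=.006,guard=1.8):
    env.dwell(.15);p=get_obs()["position"].copy();g=env.movel(p+np.array(d)*dist,feed=feed,guard=guard);o=get_obs();return g,o["position"].copy()
E
python3 - <<'E'
from h import *
p0=np.array([.6463,.0727,.2140])
z0=.2207
t=.07;p=p0+30e-3*(EX+t*EZ);g=env.movel(p,feed=.05,guard=3);print(g)
if not g:
    g,c=feel(EZ,.012);print(g,c,F());t=(c[2]-z0)/.03;print("tilt",t)
    env.movel(c-[0,0,.0067],feed=.03);print(F(),get_obs()["t"])
E
```

```text
False
True [0.65051633 0.04323446 0.22346986] [-0.03 -0.15 -3.43]
tilt 0.0923287169100867
[ 0.02 -0.07 -3.45] 24.8917
```

```bash
python3 - <<'E'
from h import *
p0=np.array([.6463,.0727,.2140]);z0=.2207;t=.092
g=env.movel(p0+66e-3*(EX+t*EZ),feed=.05,guard=2.5);o=get_obs();print(g,((o["position"]-p0)@EX).round(4))
if not g:
    g,c=feel(EZ,.012);s=(c-p0)@EX;print(g,c,F(),"tilt",(c[2]-z0)/s,s)
    t=(c[2]-z0)/s;env.movel(c-[0,0,.0067],rotation=ori(t),feed=.03)
    env.dwell(.2);print(F(),get_obs()["t"])
E
```

```text
False 0.0659
True [0.6559288  0.00766165 0.22661481] [ 0.03  0.08 -3.42] tilt 0.08996364160740802 0.06574672062591737
[-0.24  0.14 -3.49] 27.9667
```

```bash
python3 - <<'E'
from h import *
t=.090;u=np.cos(t)*EX+np.sin(t)*EZ;n=np.cos(t)*EZ-np.sin(t)*EX
p=get_obs()["position"].copy();g=env.movel(p+.008*u,feed=.03,guard=2);print(g)
if not g:
    g,c=feel(u,.025,feed=.008);print(g,c,F(),(c-p)@u)
    L=.04055;E=c-L*n;print("eye at shank contact",E,"t",get_obs()["t"])
    np.save("c.npy",c)
    env.movel(c-.016*u,feed=.04);print(F(),get_obs()["t"])
E
```

```text
False
True [ 0.65853839 -0.00986535  0.2209309 ] [-0.25  2.29  1.23] 0.017380694507350563
eye at shank contact [ 0.65908653 -0.01346847  0.18054501] t 30.15
[ 0.44 -0.16 -3.11] 30.8333
```

```bash
cat > plan.py <<'E'
from h import *
p0=np.array([.6463,.0727,0]);t=.088;L=.04055
u=np.cos(t)*EX+np.sin(t)*EZ;n=np.cos(t)*EZ-np.sin(t)*EX
def rodz(s): return .1734+t*s
c=np.load("c.npy");n9=np.cos(.09)*EZ-np.sin(.09)*EX
E=c-L*n9-.0003*u;s=(E-p0)@EX;b=(E[2]-rodz(s))*np.cos(t);a=.104+.9*b
root=E-a*u-b*n
def tcp(a,b,lean,off=(0,0)):
    f=t+lean;zr=np.cos(f)*EZ-np.sin(f)*EX
    return root+(a+off[0])*1e-3*u+(b+off[1])*1e-3*n+L*zr,ori(f)
def ab(p,lean):
    f=t+lean;e=p-L*(np.cos(f)*EZ-np.sin(f)*EX)-root;return np.array([e@u,e@n])*1e3
TH=np.radians(38)
E
python3 - <<'E'
from plan import *
print("b at contact",b,"root",root,"now",ab(get_obs()["position"],.002))
for w in[(86,0),(103.5,9),(111.7,20.2),(118.9,26.8),(125,36),(150,60)]:
    p,q=tcp(*w,TH);j=kin.ik(p,q);print(w,p.round(3),None if j is None else np.round(j,2))
for k in(.25,.5,.75,1):
    p,q=tcp(88,0,TH*k);env.movel(p,rotation=q,feed=.04,guard=3)
env.dwell(.2);print(ab(get_obs()["position"],TH),F(),get_obs()["t"])
E
```

```text
b at contact -0.0005188434532560622 root [0.6435238  0.08883139 0.17193633] now [87.95933234 -0.61086146]
(86, 0) [0.652 0.032 0.209] [ 0.34  0.41  0.37  1.71 -0.73  0.26]
(103.5, 9) [0.655 0.015 0.22 ] [ 0.32  0.4   0.37  1.7  -0.74  0.23]
(111.7, 20.2) [0.656 0.008 0.232] [ 0.31  0.39  0.39  1.71 -0.74  0.22]
(118.9, 26.8) [0.657 0.001 0.239] [ 0.3   0.39  0.39  1.72 -0.74  0.2 ]
(125, 36) [ 0.658 -0.004  0.248] [ 0.29  0.38  0.41  1.73 -0.74  0.19]
(150, 60) [ 0.661 -0.026  0.275] [ 0.26  0.37  0.45  1.74 -0.75  0.14]
[105.95795429   2.99145429] [ 0.12 -0.18 -3.57] 32.0
```

```bash
cat >> plan.py <<'E'
def st():
    o=get_obs();zr=-q2R(o["eef_rot"]).as_matrix()[:,2];ln=np.arctan2(-zr@EX,zr[2])-t;return np.degrees(ln).round(2),ab(o["position"],ln).round(2),o["t"]
E
python3 - <<'E'
from plan import *
print(st(),F())
for k in(.25,.5,.75,1):
    p,q=tcp(88,0,TH*k);g=env.movel(p,rotation=q,feed=.02,guard=4);print(k,g,st(),F())
    if g: break
E
```

```text
(np.float64(14.27), array([90.78, -4.16]), 32.0) [-0.17  0.37 -3.56]
0.25 False (np.float64(9.56), array([88.5 ,  0.12]), 32.5333) [ 0.24  0.34 -3.2 ]
0.5 False (np.float64(18.92), array([87.24, -0.26]), 33.15) [-0.3  -0.06 -2.93]
0.75 False (np.float64(28.39), array([ 8.792e+01, -6.000e-02]), 33.7667) [-0.17 -0.29 -3.24]
1 False (np.float64(37.89), array([ 8.794e+01, -4.000e-02]), 34.3833) [-0.13 -0.38 -2.79]
```

```bash
python3 - <<'E'
from plan import *
g,c1=feel(n,.008,feed=.005,guard=1.5);print(g,ab(c1,TH),F())
env.movel(c1-.0043*n,feed=.03)
p=get_obs()["position"].copy();g=env.movel(p+.014*u,feed=.04,guard=2.5);print(g,st())
if not g:
    g,c2=feel(u,.012,feed=.005,guard=1.5);print(g,ab(c2,TH),F(),st())
    env.movel(c2-.014*u,feed=.04);print(st(),F())
E
```

```text
True [87.98707595  3.93009976] [-0.29 -0.29 -3.47]
False (np.float64(37.94), array([102.27,  -0.87]), 36.6167)
True [106.46551071  -1.64024373] [-0.1   2.    2.17] (np.float64(37.9), array([106.21,  -2.13]), 38.0667)
(np.float64(37.89), array([92.09, -2.12]), 38.5667) [-0.2  -0.15 -3.25]
```

```bash
python3 - <<'E'
from plan import *
off=(-1.4,-.48)
p,q=tcp(92,0,TH,off);env.movel(p,rotation=q,feed=.03);env.dwell(.2);print("cmd",ab(p,TH),st())
for w in[(103.5,9),(111.7,20.2),(118.9,26.8),(125,36)]:
    p,q=tcp(*w,TH,off);g=env.movel(p,rotation=q,feed=.02,guard=2.5);print(w,g,ab(p,TH).round(2),st(),F())
    if g:break
E
```

```text
cmd [90.6  -0.48] (np.float64(38.0), array([90.66, -0.48]), 39.15)
(103.5, 9) False [102.1    8.52] (np.float64(38.0), array([102.07,   8.43]), 40.0333) [ 0.13 -0.23 -3.71]
(111.7, 20.2) False [110.3   19.72] (np.float64(38.0), array([110.29,  19.58]), 41.0083) [ 0.22  0.09 -3.22]
(118.9, 26.8) False [117.5   26.32] (np.float64(38.0), array([117.55,  26.33]), 41.7833) [-0.09 -0.32 -3.64]
(125, 36) False [123.6   35.52] (np.float64(38.0), array([123.6 ,  35.44]), 42.6167) [-0.06 -0.4  -3.66]
```

```bash
python3 - <<'E'
from plan import *
off=(-1.4,-.48)
p,q=tcp(168,48,TH,off);g=env.movel(p,rotation=q,feed=.08,guard=4);print(g,st())
assert not g
env.dwell(.3);dy=np.radians(14.0-8.65)
D=np.array([.5614,-.1731,0])
p1=np.array([.61,-.11,.285]);env.movel(p1,rotation=ori(0,dy),feed=.12);print(get_obs()["t"],F())
env.movel(D+[0,0,.255],feed=.15)
env.movel(D+[0,0,.197],feed=.1);env.dwell(.3);print(get_obs()["position"],F())
P,im,d=snap("w4");ims=[]
for nm in["scene","side"]:
    i,dd=eyes.read_camera(nm);np.savez(f"pics/{nm}4.npz",im=i,d=dd)
    c=proj(pose(nm),D+[0,0,.06]).astype(int);h,w=(60,60) if nm=="scene" else (45,45)
    k=i[max(0,c[1]-h):c[1]+h,c[0]-w:c[0]+w,::-1];print(nm,c,k.shape);ims.append(cv2.resize(k,(400,400),interpolation=cv2.INTER_CUBIC))
cv2.imwrite("pics/hover.png",np.hstack(ims));print(get_obs()["t"])
E
```

```text
False (np.float64(37.99), array([166.77,  47.45]), 43.4583)
44.6667 [ 0.4   0.57 -3.63]
[ 0.56157653 -0.17316026  0.19746971] [-0.06  0.23 -3.25]
scene [370 295] (120, 120, 3)
side [295 217] (90, 90, 3)
46.8333
```

View pics/hover.png

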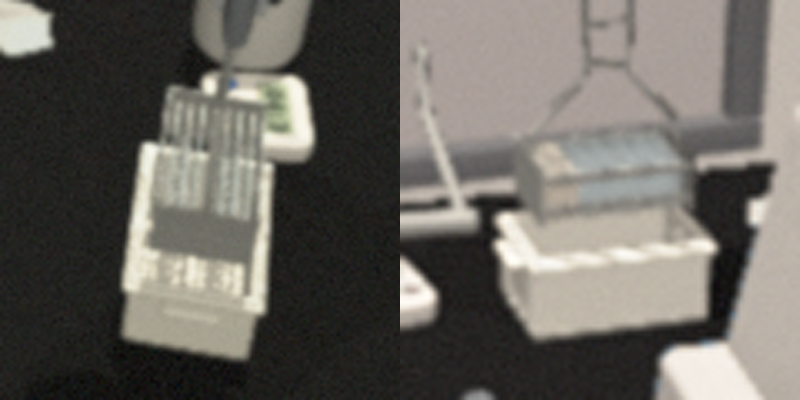

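View pics/w4.png

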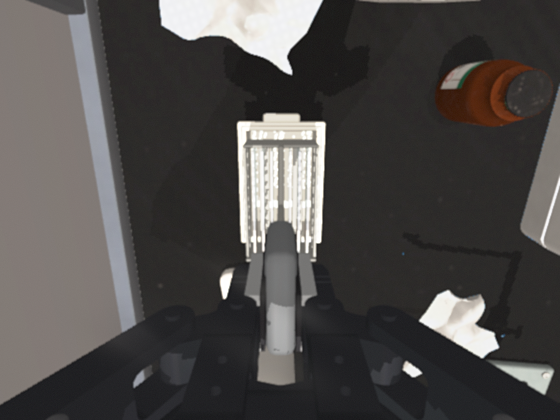

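The scene and side crops show the rack hovering squarely over the dish. In the wrist view the rack body spans columns about 246–319 and the dish 238–325, so the centres agree to about 1 px. Next I'll measure the relative offset along both axes.

```bash
python3 - <<'E'
from h import *
a=np.load("pics/w4.npz");P=(a["K"],a["r"],a["o"]);g=a["im"].astype(int).mean(2)
for c in(250,257,262,300,307,312):print("col",c,list(g[108:160,c].astype(int)))
for r in(150,165,180,195):print("row",r,list(g[r,232:262].astype(int)),list(g[r,304:332].astype(int)))
th=np.radians(14);ay=np.array([np.cos(th),np.sin(th),0]);ax=np.array([np.sin(th),-np.cos(th),0])
T=np.array([.5616,-.1732,0])
for n,u,v,z in[("dish near rim outer",281,121.5,.046),("rack near end top edge",281,143,.097),("dishL",238.5,165,.046),("dishR",325,165,.046),("rackL",246,165,.097),("rackR",318.5,165,.097)]:
    q=plane(P,u,v,z)-T;print(n,(q@ax*1e3).round(2),(q@ay*1e3).round(2))
E
```

```text
col 250 [np.int64(28), np.int64(27), np.int64(28), np.int64(29), np.int64(29), np.int64(26), np.int64(27), np.int64(27), np.int64(29), np.int64(27), np.int64(25), np.int64(20), np.int64(66), np.int64(160), np.int64(234), np.int64(242), np.int64(234), np.int64(220), np.int64(212), np.int64(224), np.int64(222), np.int64(208), np.int64(186), np.int64(174), np.int64(180), np.int64(183), np.int64(183), np.int64(183), np.int64(183), np.int64(182), np.int64(167), np.int64(132), np.int64(107), np.int64(103), np.int64(105), np.int64(103), np.int64(112), np.int64(135), np.int64(147), np.int64(137), np.int64(157), np.int64(180), np.int64(179), np.int64(174), np.int64(173), np.int64(168), np.int64(164), np.int64(163), np.int64(163), np.int64(165), np.int64(167), np.int64(168)]
col 257 [np.int64(27), np.int64(30), np.int64(25), np.int64(29), np.int64(28), np.int64(23), np.int64(26), np.int64(28), np.int64(27), np.int64(28), np.int64(25), np.int64(24), np.int64(44), np.int64(112), np.int64(183), np.int64(223), np.int64(223), np.int64(209), np.int64(205), np.int64(221), np.int64(223), np.int64(210)
[... 6464 characters left out ...]
4(238), np.int64(250), np.int64(240), np.int64(214), np.int64(217), np.int64(228), np.int64(213), np.int64(205), np.int64(228), np.int64(245)] [np.int64(208), np.int64(177), np.int64(179), np.int64(230), np.int64(250), np.int64(241), np.int64(203), np.int64(135), np.int64(113), np.int64(132), np.int64(160), np.int64(211), np.int64(229), np.int64(239), np.int64(246), np.int64(247), np.int64(254), np.int64(255), np.int64(246), np.int64(124), np.int64(34), np.int64(37), np.int64(41), np.int64(42), np.int64(43), np.int64(43), np.int64(43), np.int64(43)]
dish near rim outer -0.24 -52.93
rack near end top edge -0.2 -42.69
dishL 34.45 -18.2
dishR -36.19 -18.22
rackL 23.39 -27.93
rackR -25.48 -27.95
```

The offset across the dish is about 0. Along the dish, the rack's end face (rows 139–144.5) sits about 2 mm too far in +y. I'll correct that and lower with a guard.

```bash
python3 - <<'E'
from h import *
a=np.load("pics/w4.npz");P=(a["K"],a["r"],a["o"])
th=np.radians(14);ay=np.array([np.cos(th),np.sin(th),0]);T=np.array([.5616,-.1732,0])
rel=[(plane(P,281,v,z)-T)@ay*1e3+43 for v,z in((144.5,.097),(138.8,.063))];print(rel)
sh=np.mean(rel)+0.7;print("shift",-sh);assert 0.5<sh<3.5
D=np.array([.5614,-.1731,0])-sh*1e-3*ay
env.movel(D+[0,0,.197],feed=.03);env.dwell(.2)
g=env.movel(D+[0,0,.146],feed=.03,guard=3);print(g,get_obs()["position"],F())
if not g:
    env.dwell(.15);g=env.movel(D+[0,0,.132],feed=.006,guard=2.5);print(g,get_obs()["position"],F())
print(get_obs()["t"])
E
```

```text
[np.float64(1.3028503591222105), np.float64(1.5763909907537652)]
shift -2.139620674937988
False [ 0.55939992 -0.17364307  0.14617313] [-0.05 -0.04 -3.67]
True [ 0.55913492 -0.17358083  0.14017136] [-1.13 -0.05  6.43]
50.7083
```

Contact came at TCP z = 0.1402, where 0.1395 was predicted, so the rack is on the floor. I'll release it and check.

```bash
python3 - <<'E'
from h import *
p=get_obs()["position"].copy();jaws.gripper_to(.45);env.dwell(.2);print(F(),get_obs()["finger_force"])
env.movel(p+[0,0,.16],feed=.12);env.dwell(.3)
P,im,d=snap("w5");ims=[cv2.resize(im[:,:,::-1],(400,300))]
i,_=eyes.read_camera("side");ims.append(cv2.resize(i[150:270,220:380,::-1],(400,300),interpolation=cv2.INTER_CUBIC))
cv2.imwrite("pics/end.png",np.hstack(ims));print(get_obs()["t"],F())
E
```

```text
[-1.04  0.04  0.06] 0.0
53.3167 [-0.02  0.17 -0.23]
```

View pics/end.png

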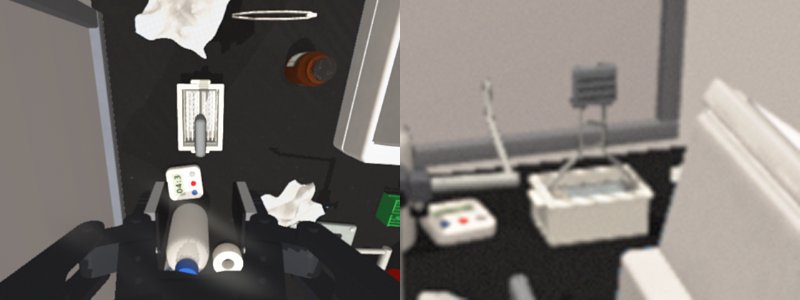

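The rack stands upright in the dish with its body below the rim, at about (200,118) on the left and (590,190) on the right. The bystanders are untouched and the gripper is clear.

```bash
python3 -c "
from workcell import env
print(env.close_job())"
```

```text
the job is handed in; nothing more can be done
None
```

I unhooked the rack with light guarded contacts (at most about 6 N read at the wrist), lowered it upright onto the dish floor, let go, and handed the job in after about 53 s; the final pictures show it home and the bottles and timer in place, but no verdict came back.

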